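Sweep the graphite tube pots into the bench bay

ROBOT

A 6-joint arm with a two-finger parallel gripper is mounted at the origin on the work surface; the furniture and walls round the work are solid. World frame = base frame: x ahead of the robot, y to its left, z up, the work surface at z = 0. Lengths are in m, angles in rad, forces in N, time in s.
With the tool pointing down it reaches from about 0.375 to 0.975 m from the base axis. Payload 3.8 kg.
Tool frame: the origin (TCP) lies on the centre line of the jaws, within the pads' length; the fingertips stand 17 mm ahead of it and the grasp point (between the pads) lies 2 mm behind it (bot.tip_extent is the distance from the TCP to the fingertips, in m); z points along the fingers, y is the line along which they close (so a half turn about z gives the same grasp; the last joint's range is limited). The gripper opens to 85 mm and grips with 20 to 120 N. Pads are 22 mm wide; open, the fingers measure 114 mm over their backs; the gripper's body (76 mm by 85 mm) begins 54 mm behind the grasp point. The pads swing forward as they close: fully open they stand 13 mm farther back than shut.
Start: joints at [-1.309, 0.264, 1.604, -0, 1.274, -0.037], TCP at [0.199, -0.645, 0.248] pointing down, gripper open.
Joint ranges: [-2.63, 2.63], [-0.94, 2.18], [0.31, 2.57], [-1.31, 4.45], [0, 2.66], [-2.55, 2.55]. Speed limits (rad/s): [2.57, 2.57, 3.14, 3.14, 3.14, 3.14].

INTERFACE

Orientations are given as a rotation vector (axis times angle).
In Python, from workcell import readout, read_camera, finish_job, bot gives the robot as it stands.
- The arm moves only by the tool jog_arm, never from a script. Its argument "deltas" is one flat list of numbers, 7 for each row, row after row: the shift along the tool's x, y, z in m, then the turn, a rotation vector about the tool's x, y, z in degrees, then the gripper command: -1 is shut, 1 is fully open, values between are in proportion. A call has 1 to 8 rows; each row is the pose to reach, as a shift and turn from the pose commanded when the call began, along the tool's axes at that moment; what a row does not reach only later rows make up. A row lasts 1/10 s, in which the tool goes at most 50 mm and 8.59 degrees, less where a joint would pass 70% of its speed; a pose out of reach is approached as far as the arm can. A call with a gripper value outside its range is refused whole. The fingers move at their own pace and stop on an object; "squeeze" is the grip in N (left out, the last holds). Time passes only in rows, so rows that repeat a pose let the fingers close. It gives the time, the measured TCP pose, the force, the opening and the grip force at its end, in the units of the state.
- readout.read_state(): the state, without advancing time (a new reading comes with each control period).
- read_camera(name): name is "side" or "top" or "wrist"; returns a dict with "color" (384x512x3 uint8, blue, green, red), "fx", "fy", "cx", "cy" (pixels), "dist" ([k1, k2, p1, p2, k3] as OpenCV has them; the pictures are not rectified), "origin" and "attitude" of the camera in the world. Camera axes: x right, y down, z forward; pixel columns grow to the right and rows downward; lengths in m; the calibration is good to about 2 mm. A picture is of the moment at which its call begins. There is no depth.
- finish_job(): hands the job in; it is judged then, once.
The state is a dict: "time": time; "q": joint angles; "joint_vel": joint speeds; "joint_torque": joint torques, N m; "tool_pos": TCP position; "tcp_rot": TCP orientation; "wrist_force": force on the tool from outside, world axes, zero at the start; "torque": the same for the moment, N m; "width": opening from 0.0 (shut) to 1.0 (fully open); "grip_force": force on a finger pad.
Only numpy, scipy, OpenCV 4.12 (cv2) and the standard library are available. Lean on these libraries where they do the work, as an engineer would, in place of code of your own. Each camera call takes 0.05 s, during which the arm holds its last target. There are 200 camera calls.

TASK

Clear the worktop in front of the furnace: push the three small round white pots into the three-sided steel bay through its open side, sliding them along the worktop with your fingertips, until all three stand upright completely inside it. Never pick a pot up or tip one over, and leave the beaker, the pipette tip box and the carton where they are.

Things in the scene. Friction and masses are not known exactly. Their poses are not given: they have to be found in the camera images.
- pot_a: one of three alike low round white pots with screw lids (graphite tubes inside), 53 mm diameter (lid; body 50 mm), 30 mm high, about 60 g, standing upright and loose on the worktop; origin at the centre of its underside, z up. Slides on the worktop when pushed.
- pot_b: one of three alike low round white pots with screw lids (graphite tubes inside), 53 mm diameter (lid; body 50 mm), 30 mm high, about 60 g, standing upright and loose on the worktop; origin at the centre of its underside, z up. Slides on the worktop when pushed.
- pot_c: one of three alike low round white pots with screw lids (graphite tubes inside), 53 mm diameter (lid; body 50 mm), 30 mm high, about 60 g, standing upright and loose on the worktop; origin at the centre of its underside, z up. Slides on the worktop when pushed.
- bay: fixed three-sided bay of stainless sheet: side walls and back wall 32 mm high, 3 mm thick; no floor or roof. Inside 120 mm deep (own x -60 to +60) and 190 mm wide (own y -95 to +95). Origin on the worktop at the centre of the inside; x points from the open side to the back wall, roughly to the robot's left (+y); z up. Foot flanges 5 mm high reach 17 mm outwards beside the side walls.
- bay_mouth (a point): centre of the bay's open side, at worktop height, 60 mm from the bay's origin along its -x
- beaker: clear plastic beaker, 65 mm diameter, 78 mm high, loose; origin at the centre of its underside. Leave alone.
- tips: blue and clear pipette tip box, 99 x 130 x 74 mm high, loose; origin at the centre of its underside. Leave alone.
- carton: long flat lamp carton, 70 x 193 x 58 mm high (own x, y, z), loose; its long side (own y) lies across the robot's view, between the bay and the furnace; origin at the centre of its underside. Leave alone.

How it is judged:
By the outcome, as a careful person would: the job done as asked, in the order asked, and still so for the second after the job is handed in, with the robot touching nothing.
It also fails if it takes over 67 s, if anything falls off the work surface, if the arm or the gripper's body presses on something with over 40 N, if the wrist force passes 120 N, or if a joint passes its speed limit or range.

## Working session

There is one attempt and no reset: what is moved stays moved. The work goes in short steps, Python scripts to look and compute and a tool call to move; the robot and the scene stay as the last step left them, time stands still between calls to the robot, and variables do not carry over. Pictures are saved under pics/ and viewed, at most 10 in all, crops included, and the job is handed in when it is done.

Besides the shell and the picture viewer there is one more tool, called by a JSON object that holds its "name" and its "arguments". jog_arm: Moves the arm, as the interface text tells. Its arguments: {"type":"object","properties":{"deltas":{"type":"array"},"squeeze":{"type":"number"}},"required":["deltas"]}

```bash
mkdir -p pics; ls; cat > h.py <<'E'
import numpy as np, cv2
from scipy.spatial.transform import Rotation as R
from workcell import readout, read_camera, finish_job, bot
def rot(a):
    a=np.array(a,float)
    return a if a.shape==(3,3) else (R.from_rotvec(a).as_matrix() if a.size==3 else R.from_quat(a).as_matrix())
def cast(c,uv,z):
    K=np.array([[c['fx'],0,c['cx']],[0,c['fy'],c['cy']],[0,0,1]])
    p=cv2.undistortPoints(np.array(uv,float).reshape(-1,1,2),K,np.array(c['dist'],float)).reshape(-1,2)
    d=np.c_[p,np.ones(len(p))]@rot(c['attitude']).T
    o=np.array(c['origin']); return o+d*((z-o[2])/d[:,2])[:,None]
E
python3 - <<'E'
from h import *
a=read_camera('top');b=read_camera('side')
for n,c in(('top',a),('side',b)):
    cv2.imwrite(f'pics/{n}0.png',c['color']); print(n,c['origin'],c['attitude'],c['fx'])
print(readout.read_state())
E
```

```text
pics
top [ 0.47807152 -0.13388701  0.97513415] [-2.16637383  2.21238254 -0.07870316] 431.0030563070901
side [ 0.57433789 -0.65265372  0.73253335] [-2.52096644e+00 -7.09704736e-02  2.20193218e-03] 349.42720112685174
{'time': 0.1, 'q': array([-1.30888825e+00,  2.64710884e-01,  1.60526671e+00, -1.78852305e-05,
        1.27373682e+00, -3.69180200e-02]), 'joint_vel': array([ 0.00012438, -0.00090165, -0.00054146,  0.00169311, -0.00107334,
       -0.00155943]), 'joint_torque': array([ 7.57853759e-04, -5.16706502e+01, -3.68590736e+01,  7.92141094e-06,
        6.24322041e-03,  9.96081127e-06]), 'tool_pos': array([ 0.19853137, -0.64446181,  0.24704842]), 'tcp_rot': array([-3.10450676e+00, -4.67345001e-01,  4.00555508e-04]), 'wrist_force': array([ 1.01316927, -0.01305513,  0.02182723]), 'torque': array([-0.02395024, -0.009584  ,  0.00856297]), 'grip_force': 0.0, 'width': 0.9996420645016187}
```

View pics/top0.png

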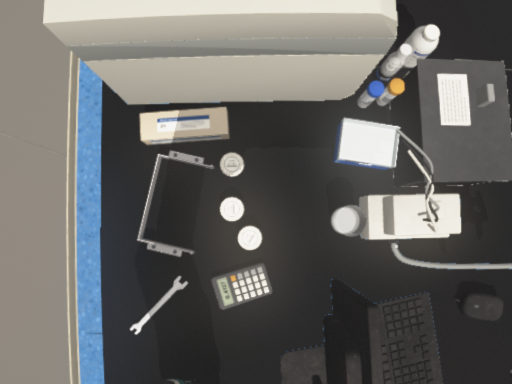

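View pics/side0.png

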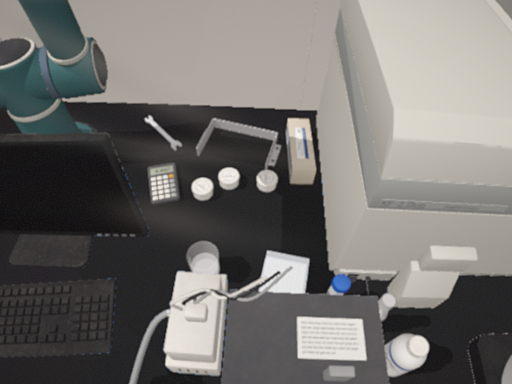

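Top view: the bay's walls run (213,167)-(160,155)-(140,240)-(193,252), opening to the right. The pots are at (232,164), (232,209) and (250,238). The beaker (347,220), the tips (365,143) and the carton (185,125) are all clear of them.

```bash
python3 - <<'E'
from h import *
np.set_printoptions(precision=4,suppress=True)
print(bot.tip_extent)
c=read_camera('top');im=c['color'];g=cv2.cvtColor(im,6)
m=(g>120).astype(np.uint8);m[:, :215]=0;m[:145]=0;m[255:]=0;m[:,270:]=0
m=cv2.morphologyEx(m,3,np.ones((5,5)))
for k in cv2.findContours(m,0,2)[0]:
    if cv2.contourArea(k)<100: continue
    (u,r)=cv2.minEnclosingCircle(k); print('top pot',u,r,cast(c,[u],.03))
s=read_camera('side');gs=cv2.cvtColor(s['color'],6)
m=(gs>110).astype(np.uint8);q=np.zeros_like(m);q[160:205,185:281]=m[160:205,185:281]
for k in cv2.findContours(q,0,2)[0]:
    if cv2.contourArea(k)<60: continue
    print('side',cv2.boundingRect(k))
print('bay corners',cast(c,[(213,167),(160,155),(140,240),(193,252)],.032))
cv2.imwrite('pics/crop.png',cv2.resize(im[110:310,115:315],None,fx=3,fy=3,interpolation=2))
st=readout.read_state();print(rot(st['tcp_rot']))
print('beaker',cast(c,[(347,220)],.04))
print('tips',cast(c,[(341,120),(335,163),(391,168),(398,130)],.07))
print('carton',cast(c,[(140,112),(140,143),(228,138),(228,108)],.04))
E
```

```text
0.017
top pot (249.4166717529297, 237.5) 12.426825523376465 [[ 0.4386 -0.1297  0.03  ]]
top pot (231.4729766845703, 208.72850036621094) 12.530065536499023 [[ 0.5023 -0.0917  0.03  ]]
top pot (231.74000549316406, 164.10000610351562) 12.142480850219727 [[ 0.6007 -0.094   0.03  ]]
side (191, 177, 23, 24)
side (218, 167, 22, 23)
side (256, 160, 22, 32)
bay corners [[ 0.5949 -0.0527  0.032 ]
 [ 0.6244  0.0649  0.032 ]
 [ 0.4373  0.1109  0.032 ]
 [ 0.4094 -0.006   0.032 ]]
[[ 0.9557  0.2944 -0.0004]
 [ 0.2944 -0.9557  0.0014]
 [ 0.0001 -0.0015 -1.    ]]
beaker [[ 0.4719 -0.3433  0.04  ]]
tips [[ 0.6866 -0.3319  0.07  ]
 [ 0.5936 -0.3151  0.07  ]
 [ 0.5808 -0.4366  0.07  ]
 [ 0.6635 -0.4565  0.07  ]]
carton [[ 0.7213  0.1085  0.04  ]
 [ 0.6512  0.108   0.04  ]
 [ 0.6574 -0.0872  0.04  ]
 [ 0.7248 -0.0882  0.04  ]]
```

View pics/crop.png

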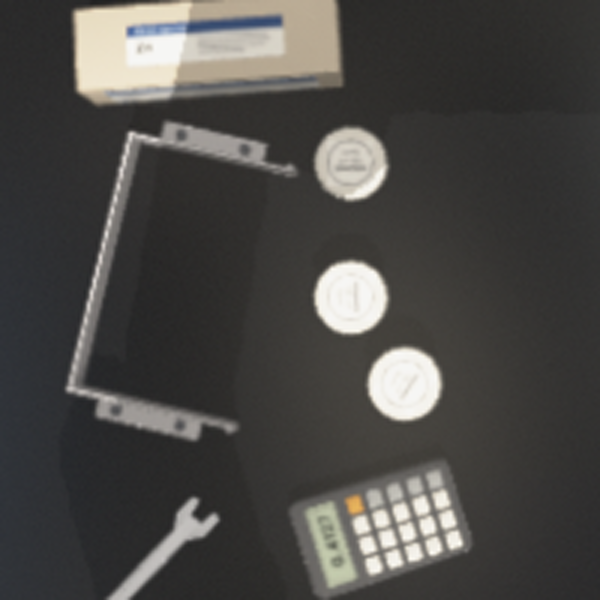

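```bash
python3 - <<'E'
from h import *
np.set_printoptions(precision=3,suppress=True)
t=read_camera('top');s=read_camera('side')
cv2.imwrite('pics/big.png',np.hstack([cv2.resize(t['color'][180:384,280:512],None,fx=1.7,fy=1.7),cv2.resize(s['color'][100:304,0:232],None,fx=1.7,fy=1.7)]))
for z in (0,.05,.1,.15,.2,.25,.3,.35): print(z,cast(t,[(332,282),(377,325),(460,195),(430,155)],z)[:,:2].ravel(),'|',cast(s,[(117,135),(146,232),(220,280),(190,270)],z)[:,:2].ravel())
E
```

```text
0 [ 0.332 -0.314  0.23  -0.416  0.523 -0.625  0.618 -0.556] | [ 0.156  0.063  0.317 -0.256  0.507 -0.365  0.437 -0.346]
0.05 [ 0.34  -0.305  0.243 -0.402  0.52  -0.6    0.611 -0.534] | [ 0.185  0.014  0.335 -0.283  0.511 -0.384  0.447 -0.367]
0.1 [ 0.347 -0.296  0.256 -0.387  0.518 -0.575  0.604 -0.513] | [ 0.213 -0.035  0.352 -0.31   0.516 -0.404  0.456 -0.387]
0.15 [ 0.355 -0.286  0.268 -0.373  0.516 -0.55   0.596 -0.491] | [ 0.242 -0.084  0.37  -0.337  0.521 -0.424  0.465 -0.408]
0.2 [ 0.362 -0.277  0.281 -0.358  0.513 -0.525  0.589 -0.469] | [ 0.27  -0.132  0.387 -0.364  0.525 -0.443  0.475 -0.429]
0.25 [ 0.37  -0.268  0.294 -0.344  0.511 -0.499  0.582 -0.448] | [ 0.299 -0.181  0.405 -0.391  0.53  -0.463  0.484 -0.45 ]
0.3 [ 0.377 -0.259  0.306 -0.329  0.509 -0.474  0.575 -0.426] | [ 0.327 -0.23   0.423 -0.418  0.534 -0.483  0.493 -0.471]
0.35 [ 0.385 -0.249  0.319 -0.315  0.507 -0.449  0.568 -0.405] | [ 0.356 -0.279  0.44  -0.445  0.539 -0.502  0.503 -0.492]
```

View pics/big.png

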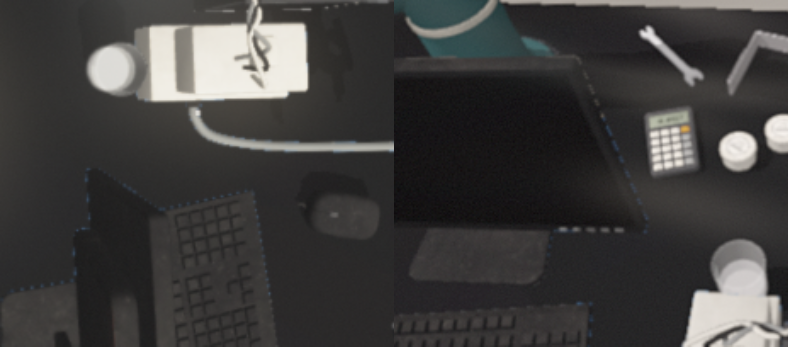

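The top-left crop shows the tall monitor, with its corner near x=.36, y=-.30 and a height of about .38 m. I'll sweep around it at a larger radius.

{"name": "jog_arm", "arguments": {"deltas": [0.043, -0.012, -0.02, 0, 0, -4, -0.4, 0.086, -0.024, -0.04, 0, 0, -8, -0.4, 0.13, -0.037, -0.06, 0, 0, -12, -0.4, 0.173, -0.049, -0.08, 0, 0, -16, -0.4, 0.216, -0.061, -0.08, 0, 0, -20, -0.4, 0.259, -0.073, -0.08, 0, 0, -24, -0.4, 0.302, -0.086, -0.08, 0, 0, -28, -0.4, 0.345, -0.098, -0.08, 0, 0, -32, -0.4]}}

```text
time: 1.1
tool_pos: [0.5009, -0.4486, 0.3285]
tcp_rot: [2.855, 1.31, 0.0]
wrist_force: [0.5, -0.2, -0.1]
width: 0.3
grip_force: 0.0
```

{"name": "jog_arm", "arguments": {"deltas": [0.041, -0.023, 0, 0, 0, -4.25, -0.4, 0.082, -0.046, 0, 0, 0, -8.5, -0.4, 0.123, -0.068, 0.01, 0, 0, -12.75, -0.4, 0.164, -0.09, 0.03, 0, 0, -17, -0.4, 0.205, -0.113, 0.05, 0, 0, -21.25, -0.4, 0.19, -0.152, 0.07, 0, 0, -25.5, -0.4, 0.175, -0.191, 0.09, 0, 0, -29.75, -0.4, 0.161, -0.23, 0.11, 0, 0, -34, -0.4]}}

```text
time: 1.9
tool_pos: [0.4298, -0.1764, 0.2173]
tcp_rot: [-2.346, -2.09, 0.0]
wrist_force: [0.1, 0.4, -0.0]
width: 0.299
grip_force: 0.0
```

{"name": "jog_arm", "arguments": {"deltas": [0, 0, 0.045, 0, 0, 0, -0.4, 0, 0, 0.09, 0, 0, 0, -0.4, 0, 0, 0.135, 0, 0, 0, -0.4, 0, 0, 0.17, 0, 0, 0, -0.4, 0, 0, 0.19, 0, 0, 0, -0.4, 0, 0, 0.196, 0, 0, 0, -0.4]}}

```text
time: 2.5
tool_pos: [0.4288, -0.1765, 0.0197]
tcp_rot: [-2.347, -2.081, 0.003]
wrist_force: [-1.2, -0.6, 0.3]
width: 0.301
grip_force: 0.0
```

```bash
python3 - <<'E'
from h import *
st=readout.read_state();print(st['tool_pos'],st['wrist_force'])
t=read_camera('top');s=read_camera('side')
cv2.imwrite('pics/d1.png',np.hstack([cv2.resize(t['color'][130:290,130:290],None,fx=2.4,fy=2.4),cv2.resize(s['color'][90:250,140:300],None,fx=2.4,fy=2.4)]))
E
```

```text
[ 0.4287515  -0.17652755  0.01971126] [-1.16824962 -0.58937707  0.30540194]
```

View pics/d1.png

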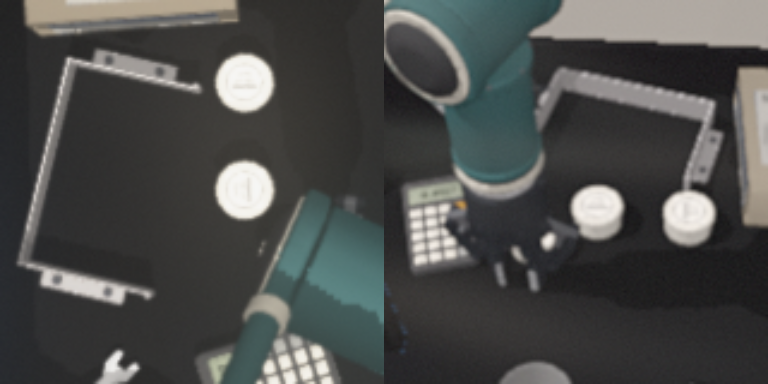

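{"name": "jog_arm", "arguments": {"deltas": [0.004, 0.004, 0, 0, 0, 0, -0.4, 0.01, 0.004, 0, 0, 0, 0, -0.4, 0.017, 0.004, 0, 0, 0, 0, -0.4, 0.025, 0.004, 0, 0, 0, 0, -0.4, 0.035, 0.004, 0, 0, 0, 0, -0.4, 0.046, 0.004, 0, 0, 0, 0, -0.4, 0.057, 0.004, 0, 0, 0, 0, -0.4, 0.064, 0.004, 0, 0, 0, 0, -0.4]}}

```text
time: 3.4
tool_pos: [0.4428, -0.1135, 0.0224]
tcp_rot: [2.35, 2.085, 0.0]
wrist_force: [-0.7, -2.2, 0.8]
width: 0.298
grip_force: 1.2
```

```bash
cat >> h.py <<'E'
O=np.array([.5165,.029]);bx=np.array([.238,.971]);by=np.array([-.971,.238])
def tb(p): d=np.array(p)[:2]-O; return np.array([d@bx,d@by])
def look():
    t=read_camera('top');s=read_camera('side');st=readout.read_state()
    f,p=st['tool_pos'],rot(st['tcp_rot'])
    print('tcp',f.round(4),'bay',tb(f).round(4),'yaw',np.degrees(np.arctan2(p[1,0],p[0,0])).round(2),'F',st['wrist_force'].round(1),'t',st['time'])
    for n,c,lo in(('top',t,150),('side',s,150)):
        m=(cv2.cvtColor(c['color'],6)>(120 if n=='top' else 125)).astype(np.uint8)
        m=cv2.morphologyEx(m,2,np.ones((3,3)))
        for k in cv2.findContours(m,0,2)[0]:
            A=cv2.contourArea(k)
            if not(60<A<600) or len(k)<6: continue
            u,r=cv2.minEnclosingCircle(k)
            w=cast(c,[u],.03 if n=='top' else .022)[0]; b=tb(w)
            if -.25<b[0]<.06 and -.13<b[1]<.1: print(n,np.round(u,1),round(r,1),A,'world',w[:2].round(4),'bay',b.round(4))
    return t,s
E
python3 - <<'E'
from h import *
look()
E
```

```text
tcp [ 0.4425 -0.1133  0.0221] bay [-0.1558  0.038 ] yaw 83.2 F [-0.3 -0.  -0.2] t 3.5
top [230.5 206. ] 11.2 247.5 world [ 0.5083 -0.0897] bay [-0.1172 -0.0203]
top [231.4 164. ] 11.9 410.0 world [ 0.6009 -0.0933] bay [-0.0987 -0.111 ]
top [185.1 160. ] 17.6 208.0 world [0.6123 0.0091] bay [ 0.0035 -0.0977]
side [266.7 180.2] 11.0 333.5 world [ 0.6025 -0.0975] bay [-0.1023 -0.1136]
side [204.  176.5] 7.6 73.0 world [ 0.4398 -0.0953] bay [-0.139   0.0449]
side [229.  177.8] 11.0 273.0 world [ 0.5048 -0.0955] bay [-0.1237 -0.0183]
side [270. 154.] 10.8 118.0 world [ 0.6096 -0.006 ] bay [-0.0118 -0.0987]
side [245.2 129.4] 32.0 454.5 world [0.5365 0.0851] bay [ 0.0592 -0.0061]
```

{"name": "jog_arm", "arguments": {"deltas": [0.005, 0, 0, 0, 0, 0, -0.4, 0.013, 0, 0, 0, 0, 0, -0.4, 0.024, 0, 0, 0, 0, 0, -0.4, 0.036, 0, 0, 0, 0, 0, -0.4, 0.048, 0, 0, 0, 0, 0, -0.4, 0.06, 0, 0, 0, 0, 0, -0.4, 0.069, 0, 0, 0, 0, 0, -0.4, 0.074, 0, 0, 0, 0, 0, -0.4]}}

```text
time: 4.3
tool_pos: [0.4516, -0.04, 0.0223]
tcp_rot: [-2.349, -2.085, 0.0]
wrist_force: [0.0, -0.9, 0.4]
width: 0.298
grip_force: 0.2
```

```bash
python3 - <<'E'
from h import *
t,s=look()
cv2.imwrite('pics/d2.png',np.hstack([cv2.resize(t['color'][130:290,130:290],None,fx=2.4,fy=2.4),cv2.resize(s['color'][90:250,140:300],None,fx=2.4,fy=2.4)]))
E
```

```text
tcp [ 0.4516 -0.0403  0.0223] bay [-0.0827  0.0465] yaw 83.19 F [ 0.1  0.  -0.3] t 4.4
top [231.3 208.8] 12.5 404.0 world [ 0.5022 -0.0913] bay [-0.1202 -0.0148]
top [231.5 164. ] 12.4 442.5 world [ 0.6009 -0.0934] bay [-0.0988 -0.1111]
top [181.1 158.4] 13.4 155.5 world [0.616 0.018] bay [ 0.013  -0.0993]
side [266.5 180.3] 11.4 362.5 world [ 0.6019 -0.0978] bay [-0.1028 -0.1131]
side [228.5 177.6] 11.5 360.5 world [ 0.5035 -0.0951] bay [-0.1236 -0.0169]
side [211.  155.5] 8.2 79.0 world [ 0.4495 -0.0218] bay [-0.0652  0.0529]
side [271.5 151.5] 8.3 83.5 world [0.6136 0.0035] bay [-0.0016 -0.1003]
side [249.6 130.9] 27.4 392.5 world [0.5493 0.08  ] bay [ 0.0573 -0.0197]
```

View pics/d2.png

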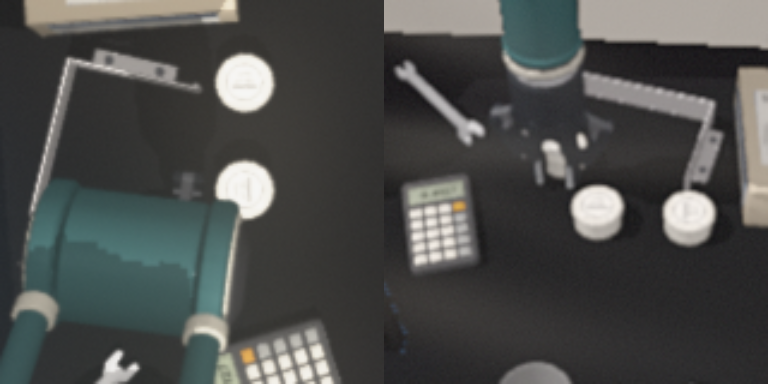

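The side view shows the pot cradled between the two fingertips, around (205,155) in full-image pixels, and the others haven't moved. I'll carry on into the bay.

{"name": "jog_arm", "arguments": {"deltas": [0.005, 0, 0, 0, 0, 0, -0.4, 0.013, 0, 0, 0, 0, 0, -0.4, 0.023, 0, 0, 0, 0, 0, -0.4, 0.034, 0, 0, 0, 0, 0, -0.4, 0.045, 0, 0, 0, 0, 0, -0.4, 0.053, 0, 0, 0, 0, 0, -0.4, 0.058, 0, 0, 0, 0, 0, -0.4, 0.059, 0, 0, 0, 0, 0, -0.4]}}

```text
time: 5.2
tool_pos: [0.4586, 0.0182, 0.0223]
tcp_rot: [-2.35, -2.085, 0.0]
wrist_force: [0.1, -0.8, 0.8]
width: 0.3
grip_force: 0.3
```

{"name": "jog_arm", "arguments": {"deltas": [-0.02, 0, 0, 0, 0, 0, -0.4, -0.04, 0, -0.02, 0, 0, 0, -0.4, -0.06, 0, -0.05, 0, 0, 0, -0.4, -0.09, 0, -0.09, 0, 0, 0, -0.4, -0.12, 0.015, -0.12, 0, 0, 0, -0.4, -0.15, 0.03, -0.12, 0, 0, 0, -0.4, -0.15, 0.03, -0.12, 0, 0, 0, -0.4]}}

```text
time: 5.9
tool_pos: [0.4731, -0.1388, 0.1447]
tcp_rot: [2.35, 2.076, 0.003]
wrist_force: [-1.1, -0.4, -0.6]
width: 0.301
grip_force: 0.0
```

```bash
python3 - <<'E'
from h import *
t,s=look()
E
```

```text
tcp [ 0.4701 -0.1355  0.1421] bay [-0.1708  0.0059] yaw 83.0 F [-1.  -0.  -0.1] t 6.0
top [165.5 247.5] 18.8 267.5 world [0.42   0.0548] bay [0.0021 0.0998]
top [200.7 247.6] 11.8 246.5 world [ 0.4185 -0.0229] bay [-0.0737  0.0828]
top [268. 239.] 18.0 200.0 world [ 0.4344 -0.1703] bay [-0.213   0.0323]
top [167.5 228.1] 12.7 461.5 world [0.4626 0.0498] bay [0.0074 0.0573]
top [189.5 159. ] 13.9 158.0 world [ 6.142e-01 -6.000e-04] bay [-0.0055 -0.1019]
top [231.4 164. ] 12.3 434.5 world [ 0.6009 -0.0932] bay [-0.0986 -0.111 ]
side [266.5 180. ] 11.3 354.0 world [ 0.602  -0.0968] bay [-0.1018 -0.1129]
side [228.5 177.6] 11.5 359.5 world [ 0.5035 -0.0951] bay [-0.1236 -0.0169]
side [270.5 154. ] 11.0 121.5 world [ 0.6109 -0.0059] bay [-0.0114 -0.1   ]
```

{"name": "jog_arm", "arguments": {"deltas": [-0.01, 0.02, 0, 0, 0, 0, -0.4, -0.006, 0.0265, 0.02, 0, 0, 0, -0.4, -0.004, 0.0265, 0.06, 0, 0, 0, -0.4, -0.004, 0.0265, 0.095, 0, 0, 0, -0.4, -0.004, 0.0265, 0.115, 0, 0, 0, -0.4, -0.004, 0.0265, 0.12, 0, 0, 0, -0.4, -0.004, 0.0265, 0.12, 0, 0, 0, -0.4]}}

```text
time: 6.7
tool_pos: [0.4947, -0.1409, 0.0209]
tcp_rot: [-2.347, -2.083, 0.003]
wrist_force: [0.1, 0.6, 0.2]
width: 0.299
grip_force: 0.0
```

```bash
python3 - <<'E'
from h import *
t,s=look()
E
```

```text
tcp [ 0.4969 -0.1419  0.0232] bay [-0.1706 -0.0217] yaw 83.15 F [ 0.4 -1.   0.2] t 6.8
top [165.5 247.5] 18.8 267.5 world [0.42   0.0548] bay [0.0021 0.0998]
top [284.5 239.4] 9.3 126.5 world [ 0.4327 -0.2063] bay [-0.2485  0.0254]
top [167.5 228. ] 12.6 459.5 world [0.4627 0.0498] bay [0.0073 0.0572]
top [215.7 217.7] 8.9 105.5 world [ 0.4832 -0.0568] bay [-0.0913  0.0119]
top [231.1 164. ] 12.1 326.5 world [ 0.6009 -0.0927] bay [-0.098 -0.111]
top [184.5 160.5] 18.1 210.0 world [0.6111 0.0106] bay [ 0.0046 -0.0962]
side [266.5 180. ] 11.3 355.0 world [ 0.602  -0.0968] bay [-0.1018 -0.1129]
side [218. 150.] 15.5 127.5 world [ 4.664e-01 -4.000e-04] bay [-0.0405  0.0416]
side [270.5 152. ] 8.7 95.0 world [0.6108 0.0015] bay [-0.0043 -0.0982]
side [256.5 133. ] 20.2 287.5 world [0.5696 0.0726] bay [ 0.0549 -0.0412]
```

{"name": "jog_arm", "arguments": {"deltas": [0.006, 0, 0, 0, 0, 0, -0.4, 0.013, 0, 0, 0, 0, 0, -0.4, 0.02, 0, 0, 0, 0, 0, -0.4, 0.03, 0.001, 0, 0, 0, 0, -0.4, 0.042, 0.001, 0, 0, 0, 0, -0.4, 0.054, 0.002, 0, 0, 0, 0, -0.4, 0.066, 0.002, 0, 0, 0, 0, -0.4, 0.076, 0.003, 0, 0, 0, 0, -0.4]}}

```text
time: 7.6
tool_pos: [0.5083, -0.0658, 0.0222]
tcp_rot: [-2.35, -2.085, 0.0]
wrist_force: [-0.7, -1.8, 1.3]
width: 0.3
grip_force: 0.6
```

{"name": "jog_arm", "arguments": {"deltas": [0.01, 0, 0, 0, 0, 0, -0.4, 0.022, 0, 0, 0, 0, 0, -0.4, 0.034, 0, 0, 0, 0, 0, -0.4, 0.046, 0.001, 0, 0, 0, 0, -0.4, 0.058, 0.001, 0, 0, 0, 0, -0.4, 0.067, 0.001, 0, 0, 0, 0, -0.4, 0.072, 0.001, 0, 0, 0, 0, -0.4, 0.073, 0.001, 0, 0, 0, 0, -0.4]}}

```text
time: 8.4
tool_pos: [0.5181, 0.0059, 0.0222]
tcp_rot: [-2.35, -2.085, 0.0]
wrist_force: [-0.5, -1.2, -0.2]
width: 0.298
grip_force: 0.4
```

{"name": "jog_arm", "arguments": {"deltas": [-0.02, 0, 0, 0, 0, 0, -0.4, -0.04, 0, -0.02, 0, 0, 0, -0.4, -0.06, 0, -0.05, 0, 0, 0, -0.4, -0.09, 0, -0.09, 0, 0, 0, -0.4, -0.11, 0, -0.12, 0, 0, 0, -0.4, -0.12, 0, -0.12, 0, 0, 0, -0.4, -0.12, 0, -0.12, 0, 0, 0, -0.4]}}

```text
time: 9.1
tool_pos: [0.504, -0.1153, 0.1431]
tcp_rot: [2.352, 2.08, 0.002]
wrist_force: [0.2, -0.7, -0.7]
width: 0.294
grip_force: 0.0
```

```bash
python3 - <<'E'
from h import *
t,s=look()
E
```

```text
tcp [ 0.5025 -0.1134  0.1408] bay [-0.1416 -0.0203] yaw 83.07 F [-0.8  0.  -0.1] t 9.2
top [268. 244.] 11.4 223.5 world [ 0.4235 -0.17  ] bay [-0.2154  0.0429]
top [232. 160.] 10.4 131.5 world [ 0.6098 -0.0948] bay [-0.098  -0.1201]
top [183.7 156. ] 7.4 87.0 world [0.6211 0.0123] bay [ 0.0087 -0.1056]
side [266.5 180.3] 11.4 355.5 world [ 0.6019 -0.0978] bay [-0.1028 -0.1131]
side [272.5 155. ] 7.4 86.5 world [ 0.6165 -0.0092] bay [-0.0133 -0.1061]
side [266. 134.] 10.8 142.0 world [0.597  0.0704] bay [ 0.0593 -0.0683]
```

{"name": "jog_arm", "arguments": {"deltas": [0.001, 0.017, 0, 0, 0, -7.9, -0.62, 0.002, 0.035, 0, 0, 0, -15.8, -0.62, 0.003, 0.052, 0, 0, 0, -23.6, -0.62, 0.004, 0.07, 0, 0, 0, -31.5, -0.62, 0.006, 0.087, 0, 0, 0, -39.4, -0.62, 0.007, 0.105, 0, 0, 0, -47.2, -0.62, 0.008, 0.122, 0, 0, 0, -55.1, -0.62, 0.009, 0.14, 0, 0, 0, -63, -0.62]}}

```text
time: 10.0
tool_pos: [0.6429, -0.12, 0.1393]
tcp_rot: [-0.903, -3.004, -0.0]
wrist_force: [-0.1, 0.1, -0.8]
width: 0.19
grip_force: 0.0
```

```bash
python3 - <<'E'
from h import *
t,s=look()
E
```

```text
tcp [ 0.6444 -0.1203  0.1398] bay [-0.1145 -0.1597] yaw 146.25 F [-1.   0.2  0.6] t 10.1
top [198. 214.] 43.4 514.0 world [ 0.4922 -0.018 ] bay [-0.0514  0.0124]
top [259.9 175.6] 12.4 170.5 world [ 0.574  -0.1556] bay [-0.1655 -0.0998]
top [231.5 164. ] 12.4 442.5 world [ 0.6009 -0.0934] bay [-0.0988 -0.1111]
top [180.5 156.5] 23.1 321.0 world [0.6202 0.0194] bay [ 0.0154 -0.103 ]
side [266.5 180.3] 11.4 361.5 world [ 0.6019 -0.0978] bay [-0.1028 -0.1131]
side [269.5 158.4] 6.6 65.5 world [ 0.6085 -0.0221] bay [-0.0278 -0.1015]
```

{"name": "jog_arm", "arguments": {"deltas": [0, -0.002, 0.03, 0, 0, 0, -0.62, 0, -0.002, 0.07, 0, 0, 0, -0.62, 0, -0.002, 0.1, 0, 0, 0, -0.62, 0, -0.002, 0.115, 0, 0, 0, -0.62, 0, -0.002, 0.119, 0, 0, 0, -0.62, 0, -0.002, 0.119, 0, 0, 0, -0.62]}}

```text
time: 10.7
tool_pos: [0.6422, -0.123, 0.0229]
tcp_rot: [-0.916, -3.004, 0.0]
wrist_force: [1.0, -0.7, -0.1]
width: 0.191
grip_force: 0.0
```

{"name": "jog_arm", "arguments": {"deltas": [0.006, 0, 0, 0, 0, 0, -0.62, 0.012, 0, 0, 0, 0, 0, -0.62, 0.018, 0, 0, 0, 0, 0, -0.62, 0.026, 0, 0, 0, 0, 0, -0.62, 0.034, 0, 0, 0, 0, 0, -0.62, 0.042, 0, 0, 0, 0, 0, -0.62, 0.048, 0, 0, 0, 0, 0, -0.62, 0.05, 0, 0, 0, 0, 0, -0.62]}}

```text
time: 11.5
tool_pos: [0.6003, -0.095, 0.0232]
tcp_rot: [-0.915, -3.005, 0.0]
wrist_force: [-0.2, -0.6, 0.7]
width: 0.189
grip_force: 0.4
```

```bash
python3 - <<'E'
from h import *
t,s=look()
cv2.imwrite('pics/d3.png',np.hstack([cv2.resize(t['color'][130:290,130:290],None,fx=2.4,fy=2.4),cv2.resize(s['color'][90:250,160:320],None,fx=2.4,fy=2.4)]))
E
```

```text
tcp [ 0.6006 -0.0952  0.0231] bay [-0.1006 -0.1112] yaw 146.13 F [-0.5  0.4  0.4] t 11.6
top [198.  225.5] 30.8 241.0 world [ 0.467  -0.0176] bay [-0.057  0.037]
top [172.  187.5] 11.1 87.0 world [0.5517 0.0389] bay [ 0.018  -0.0318]
top [223.8 178. ] 12.4 313.5 world [ 0.5703 -0.076 ] bay [-0.0892 -0.0772]
top [182.5 148.5] 8.3 92.0 world [0.6381 0.0149] bay [ 0.0152 -0.1214]
side [254.5 174.5] 11.1 182.0 world [ 0.5703 -0.0805] bay [-0.0935 -0.0783]
```

View pics/d3.png

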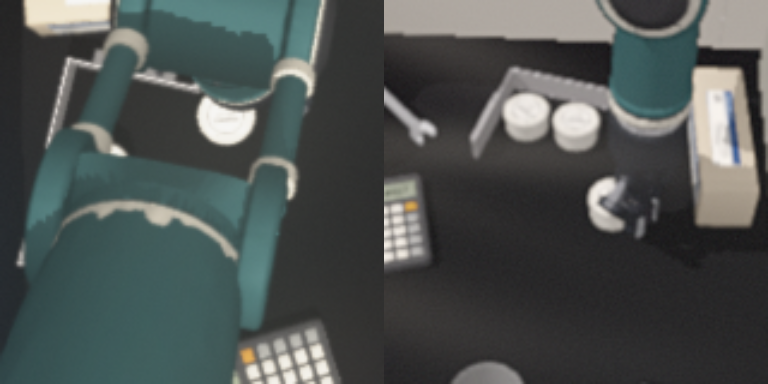

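Both pots are inside the bay in the side view, at full-image (220,138) and (240,143). The third is now by the mouth at (414,203). One more short sideways push, then lift off.

{"name": "jog_arm", "arguments": {"deltas": [0.004, 0, 0, 0, 0, 0, -0.62, 0.01, 0, 0, 0, 0, 0, -0.62, 0.015, 0, 0, 0, 0, 0, -0.62, 0.016, 0, 0, 0, 0, 0, -0.62, 0.0, 0, 0, 0, 0, 0, -0.62, -0.02, 0, -0.01, 0, 0, 0, -0.62, -0.03, 0, -0.05, 0, 0, 0, -0.62, -0.03, 0, -0.1, 0, 0, 0, -0.62]}}

```text
time: 12.4
tool_pos: [0.6247, -0.1125, 0.1213]
tcp_rot: [-0.915, -3.0, 0.001]
wrist_force: [0.2, -0.6, 0.5]
width: 0.189
grip_force: 0.0
```

```bash
python3 - <<'E'
from h import *
t,s=look()
E
```

```text
tcp [ 0.6319 -0.1136  0.1318] bay [-0.111 -0.146] yaw 146.1 F [0.8 0.  0.7] t 12.5
top [194.5 228. ] 41.0 477.0 world [ 0.4617 -0.0098] bay [-0.0508  0.044 ]
top [254.5 190.5] 12.1 155.5 world [ 0.5412 -0.143 ] bay [-0.1612 -0.065 ]
top [219.9 184. ] 12.5 443.0 world [ 0.5572 -0.0672] bay [-0.0838 -0.0624]
top [165.5 166. ] 14.2 168.5 world [0.5998 0.0531] bay [ 0.0432 -0.0752]
top [190.5 160.5] 12.3 152.0 world [ 0.6108 -0.0028] bay [-0.0084 -0.0991]
side [250.2 171.6] 11.3 348.0 world [ 0.5586 -0.0713] bay [-0.0874 -0.0647]
```

{"name": "jog_arm", "arguments": {"deltas": [0.008, -0.006, -0.01, 0, 0, 8.5, -0.62, 0.016, -0.011, -0.01, 0, 0, 17, -0.62, 0.025, -0.017, -0.01, 0, 0, 25.5, -0.62, 0.033, -0.023, -0.01, 0, 0, 34, -0.62, 0.041, -0.028, 0, 0, 0, 42.5, -0.62, 0.05, -0.034, 0, 0, 0, 51, -0.62, 0.058, -0.04, 0, 0, 0, 59.5, -0.62, 0.065, -0.045, 0, 0, 0, 68, -0.62]}}

```text
time: 13.3
tool_pos: [0.5459, -0.1131, 0.1227]
tcp_rot: [-2.445, -1.972, 0.001]
wrist_force: [0.1, 0.7, -0.5]
width: 0.189
grip_force: 0.0
```

```bash
python3 - <<'E'
from h import *
t,s=look()
E
```

```text
tcp [ 0.5455 -0.113   0.1226] bay [-0.131 -0.062] yaw 78.09 F [ 0.6 -0.6  0.2] t 13.4
top [166.5 246.5] 16.8 279.5 world [0.4222 0.0526] bay [0.0004 0.0972]
top [266.  204.5] 11.1 198.5 world [ 0.5099 -0.1676] bay [-0.1925 -0.0404]
top [167.5 198.5] 10.5 130.0 world [0.5276 0.0491] bay [ 0.0222 -0.006 ]
top [183. 184.] 11.2 198.0 world [0.5589 0.0144] bay [-0.0041 -0.0447]
top [250. 176.] 10.8 79.5 world [ 0.5735 -0.1338] bay [-0.1445 -0.0941]
side [250.2 171.6] 11.3 335.5 world [ 0.5586 -0.0713] bay [-0.0874 -0.0647]
side [270.5 155. ] 10.1 108.0 world [ 0.611  -0.0096] bay [-0.015  -0.1009]
side [217.5 138.5] 10.1 149.0 world [0.4604 0.0434] bay [0.0006 0.0579]
```

{"name": "jog_arm", "arguments": {"deltas": [0, 0, 0.03, 0, 0, 1.9, -0.62, 0, 0, 0.065, 0, 0, 1.9, -0.62, 0, 0, 0.09, 0, 0, 1.9, -0.62, 0, 0, 0.1, 0, 0, 1.9, -0.62, 0, 0, 0.1, 0, 0, 1.9, -0.62]}}

```text
time: 13.9
tool_pos: [0.5457, -0.1129, 0.0215]
tcp_rot: [-2.468, -1.94, 0.003]
wrist_force: [-0.4, 0.7, 0.0]
width: 0.19
grip_force: 0.0
```

{"name": "jog_arm", "arguments": {"deltas": [0.005, 0, 0, 0, 0, 0, -0.62, 0.011, 0, 0, 0, 0, 0, -0.62, 0.018, 0, 0, 0, 0, 0, -0.62, 0.027, 0, 0, 0, 0, 0, -0.62, 0.037, 0, 0, 0, 0, 0, -0.62, 0.046, 0, 0, 0, 0, 0, -0.62, 0.052, 0, 0, 0, 0, 0, -0.62, 0.054, 0, 0, 0, 0, 0, -0.62]}}

```text
time: 14.7
tool_pos: [0.5601, -0.06, 0.0233]
tcp_rot: [2.471, 1.94, 0.0]
wrist_force: [0.1, -0.5, 0.7]
width: 0.189
grip_force: 0.5
```

```bash
python3 - <<'E'
from h import *
t,s=look()
E
```

```text
tcp [ 0.5598 -0.0604  0.0231] bay [-0.0765 -0.0633] yaw 76.26 F [ 1.  -0.8  1.1] t 14.8
top [221.5 233.5] 9.9 79.5 world [ 0.4485 -0.0689] bay [-0.1112  0.0427]
top [167.6 227.9] 12.6 302.0 world [0.4629 0.0497] bay [0.0073 0.0569]
top [172.8 200.8] 12.5 454.5 world [0.5223 0.0374] bay [ 0.0096 -0.0036]
top [232.1 184.8] 11.9 165.0 world [ 0.5548 -0.094 ] bay [-0.1103 -0.0665]
top [158.9 178.7] 8.3 96.0 world [0.5719 0.0681] bay [ 0.0511 -0.0445]
side [221.3 132.2] 16.5 456.0 world [0.4687 0.0691] bay [0.0276 0.0559]
```

{"name": "jog_arm", "arguments": {"deltas": [0.005, 0, 0, 0, 0, 0, -0.62, 0.013, 0, 0, 0, 0, 0, -0.62, 0.023, 0, 0, 0, 0, 0, -0.62, 0.033, 0, 0, 0, 0, 0, -0.62, 0.042, 0, 0, 0, 0, 0, -0.62, 0.048, 0, 0, 0, 0, 0, -0.62, 0.05, 0, 0, 0, 0, 0, -0.62]}}

```text
time: 15.5
tool_pos: [0.572, -0.0114, 0.0233]
tcp_rot: [-2.471, -1.94, -0.0]
wrist_force: [-0.4, -0.4, -0.0]
width: 0.192
grip_force: 0.1
```

{"name": "jog_arm", "arguments": {"deltas": [-0.015, 0, 0, 0, 0, 0, -0.62, -0.04, 0, -0.01, 0, 0, 0, -0.62, -0.08, 0, -0.03, 0, 0, 0, -0.62, -0.12, 0, -0.06, 0, 0, 0, -0.62, -0.15, 0, -0.1, 0, 0, 0, -0.62, -0.18, 0, -0.13, 0, 0, 0, -0.62, -0.21, 0, -0.16, 0, 0, 0, -0.62, -0.21, 0, -0.16, 0, 0, 0, -0.62]}}

```text
time: 16.3
tool_pos: [0.5236, -0.2219, 0.1891]
tcp_rot: [2.468, 1.928, 0.005]
wrist_force: [0.8, 0.5, 1.1]
width: 0.191
grip_force: 0.0
```

```bash
python3 - <<'E'
from h import *
t,s=look()
cv2.imwrite('pics/d4.png',np.hstack([cv2.resize(t['color'][100:300,110:310],None,fx=1.95,fy=1.95),cv2.resize(s['color'][90:290,140:340],None,fx=1.95,fy=1.95)]))
E
```

```text
tcp [ 0.5215 -0.2178  0.1842] bay [-0.2384 -0.0636] yaw 76.07 F [ 0.6  0.6 -0.9] t 16.4
top [165.5 247.5] 18.8 269.5 world [0.42   0.0548] bay [0.0021 0.0998]
top [167.5 228. ] 12.7 465.5 world [0.4627 0.0498] bay [0.0074 0.0572]
top [172.8 200.8] 12.6 455.5 world [0.5222 0.0373] bay [ 0.0094 -0.0036]
top [274.  194.5] 12.4 266.5 world [ 0.5315 -0.1857] bay [-0.2049 -0.0657]
top [179.5 174.5] 12.3 444.0 world [0.5801 0.022 ] bay [ 0.0083 -0.0635]
top [189.5 159. ] 13.9 158.5 world [ 6.142e-01 -6.000e-04] bay [-0.0055 -0.1019]
side [262.  145.5] 21.5 552.0 world [0.5868 0.0244] bay [ 0.0122 -0.0694]
```

View pics/d4.png

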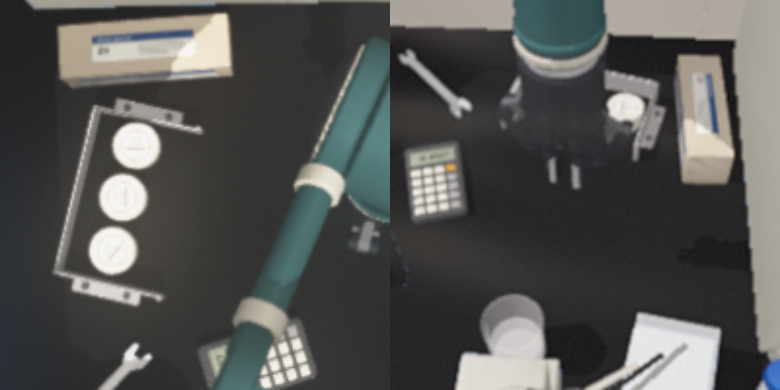

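All three pots stand upright inside the bay, at about x=+8 mm and y=+57, -4 and -64 mm in its frame. The carton, beaker and tip box haven't moved, and the gripper is clear.

```bash
python3 -c "from workcell import finish_job; print(finish_job())"
```

```text
the job is handed in; nothing more can be done
None
```

All three pots were pushed upright and fully into the bay by sliding only, the beaker, tip box and carton were left where they were, and the job was handed in at about 16 s on the robot's clock.

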